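# Load the bottle carrier for the reagent store

## Robot

A 6-joint arm with a two-finger parallel gripper is mounted at the origin on the work surface. World frame = base frame: x ahead of the robot, y to its left, z up, the work surface at z = 0. Lengths are in m, angles in rad, forces in N, time in s.
With the tool pointing down it reaches from about 0.275 to 0.825 m from the base axis. Payload 4.9 kg.
Tool frame: the origin (TCP) lies at the very end of the fingers, on their centre line; the grasp point (between the pads) lies robot.pinch_z behind it (robot.pinch_z is the distance from the TCP to the grasp point, in m); z points along the fingers, y is the line along which they close (so a half turn about z gives the same grasp; the last joint's range is limited). The gripper opens to 85 mm and grips with 20 to 120 N. Pads are 22 mm wide; open, the fingers measure 114 mm over their backs; the gripper's body (76 mm by 85 mm) begins 54 mm behind the grasp point. The pads swing forward as they close: fully open they stand 13 mm farther back than shut.
Start: joints at [1.095, 0.326, -0.193, 1.052, 0, 1.437], TCP at [0.184, 0.518, 0.206] pointing down, gripper open.
Joint ranges: [-2.65, 2.65], [-0.97, 1.79], [-1.3, 1.35], [-1.93, 2.1], [-1.47, 1.37], [-3.14, 3.14]. Speed limits (rad/s): [2.57, 2.57, 3.14, 3.14, 3.14, 3.14].

## Interface

Orientations are given as a rotation vector (axis times angle).
In Python, from station import robot gives the robot as it stands.
- The arm moves only by the shell command python3 -m jog 'ROWS' [FORCE]. ROWS is JSON, a list of rows, each a list of 7 numbers: the shift along the tool's x, y, z normalised to -1 to 1, where 1 is 200 mm, then the turn, a rotation vector about the tool's x, y, z normalised to -1 to 1, where 1 is 45 degrees, then the finger opening in mm, from 0 to 85.4. A call has 1 to 5 rows; each row is the pose to reach, as a shift and turn from the pose commanded when the call began, along the tool's axes at that moment; what a row does not reach only later rows make up. A row lasts 1/12 s, in which the tool goes at most 41.7 mm and 7.16 degrees, less where a joint would pass 70% of its speed; a pose out of reach is approached as far as the arm can. A call with a number of a shift or a turn outside -1 to 1 is refused whole. A call with a gripper value outside its range is refused whole. The fingers move at their own pace and stop on an object; FORCE is the grip in N (left out, the last holds). Time passes only in rows, so rows that repeat a pose let the fingers close. It gives the time, the measured TCP pose, the force, the opening and the grip force at its end, in the units of the state.
- robot.read_state(): the state, without advancing time (a new reading comes with each control period).
- robot.snapshot(name): name is "side" or "top" or "wrist"; returns a dict with "color" (420x560x3 uint8, red, green, blue), "K" (3x3 intrinsics, pixels), "world_from_camera" (4x4, takes a point from camera to world coordinates); the wrist camera has in their place "T_tool_cam" (4x4, takes a point from camera to tool coordinates, whose origin is the TCP and whose axes are the flange's). Camera axes: x right, y down, z forward; pixel columns grow to the right and rows downward; lengths in m; the calibration is good to about 2 mm. The wrist camera is an equidistant fisheye: a pixel r from the principal point sees the ray r / f radians off the axis. A picture is of the moment at which its call begins: read the wrist's pose just before it. There is no depth.
- robot.finish_job(): hands the job in; it is judged then, once.
The state is a dict: "time_s": time; "q": joint angles; "dq": joint speeds; "joint_torque": joint torques, N m; "eef_pos": TCP position; "tool_rot": TCP orientation; "ft_force": force on the tool from outside, world axes, zero at the start; "ft_torque": the same for the moment, N m; "opening": opening from 0.0 (shut) to 1.0 (fully open); "grip_force": force on a finger pad.
Only numpy, scipy, OpenCV 4.12 (cv2) and the standard library are available. Lean on these libraries where they do the work, as an engineer would, in place of code of your own. Each camera call takes 0.05 s, during which the arm holds its last target. There are 200 camera calls.

## Task

Load the carrier for the reagent store: stand each of the four screw-capped amber bottles upright in the foam pocket cut to its own size and shape, setting it down on the pocket's floor rather than dropping it. Leave the dropper bottle and the glass-stoppered bottle standing where they are, and knock none of these bottles over.

Things in the scene. Friction and masses are not known exactly. Their poses are not given: they have to be found in the camera images.
- bottle_large: Large round bottle, 62 mm in diameter and 134 mm tall overall; straight side up to 86 mm, then the shoulder narrows to the cap, 28 mm in diameter, from 115 to 134 mm. About 0.38 kg. Amber glass with a blank paper label, black ribbed screw cap. Loose, stands upright on the bench. Origin: centre of its underside, z up along its axis.
- bottle_medium: Medium round bottle, 46 mm in diameter and 106 mm tall overall; straight side up to 68 mm, then the shoulder narrows to the cap, 24 mm in diameter, from 88 to 106 mm. About 0.17 kg. Amber glass with a blank paper label, black ribbed screw cap. Loose, stands upright on the bench. Origin: centre of its underside, z up along its axis.
- bottle_square: Square bottle, 48 x 48 mm in plan (flat sides facing its own x and y) and 116 mm tall overall; flat sides up to 80 mm, then a shoulder narrows to the round cap, 26 mm in diameter, from 98 to 116 mm. About 0.2 kg. Amber glass with a blank paper label, black ribbed screw cap. Loose, stands upright on the bench. Origin: centre of its underside, z up along its axis.
- bottle_small: Small round bottle, 33 mm in diameter and 80 mm tall overall; straight side up to 48 mm, then the shoulder narrows to the cap, 20 mm in diameter, from 62 to 80 mm. About 0.06 kg. Amber glass with a blank paper label, black ribbed screw cap. Loose, stands upright on the bench. Origin: centre of its underside, z up along its axis.
- pocket_large: Insert of the carrier with the large round pocket, 76 mm in diameter, 31 mm deep, 3 mm chamfer, white floor, cut in a fixed dark grey foam block 87 x 87 x 35 mm. Origin: centre of the block's underside, under the pocket's centre; pocket floor at z = 4 mm, mouth at z = 35 mm. x across the carrier, y along it. The carrier: a fixed white tray, 102 x 366 mm, 36 mm high, with a wire grip at each end.
- pocket_medium: Insert of the carrier with the medium round pocket, 62 mm in diameter, 31 mm deep, 3 mm chamfer, white floor, cut in a fixed dark grey foam block 87 x 87 x 35 mm. Origin: centre of the block's underside, under the pocket's centre; pocket floor at z = 4 mm, mouth at z = 35 mm. x across the carrier, y along it. The four inserts stand in one row, 88 mm apart, in an order that changes.
- pocket_square: Insert of the carrier with the square pocket, 62 x 62 mm, sides along x and y, 31 mm deep, 3 mm chamfer, white floor, cut in a fixed dark grey foam block 87 x 87 x 35 mm. Origin: centre of the block's underside, under the pocket's centre; pocket floor at z = 4 mm, mouth at z = 35 mm. x across the carrier, y along it. The square bottle enters only with its sides roughly parallel to these.
- pocket_small: Insert of the carrier with the small round pocket, 48 mm in diameter, 31 mm deep, 3 mm chamfer, white floor, cut in a fixed dark grey foam block 87 x 87 x 35 mm. Origin: centre of the block's underside, under the pocket's centre; pocket floor at z = 4 mm, mouth at z = 35 mm. x across the carrier, y along it. The end grips reach 24 mm beyond the tray.
- dropper_bottle: Does not belong in the carrier: a round amber bottle, 46 mm in diameter, with a thin round black rubber teat (17 mm thick) on a narrow collar instead of a screw cap, 127 mm tall overall. Loose. Origin: centre of its underside, z up. A clear conical flask (105 mm tall) and a clear beaker (70 mm tall) also stand among the bottles; the centres of these eight things are at least 80 mm apart.
- stoppered_bottle: Does not belong in the carrier: a round amber bottle, 60 mm in diameter, with a flared glass lip and a flat upright amber glass stopper (30 x 10 mm from above) instead of a screw cap, 135 mm tall overall. Loose. Origin: centre of its underside, z up.
Not all that is in view belongs to the job. Leave any green or purple look-alike of the bottle_small alone. What is shaped like the bottle_medium but purple is not meant.

How it is judged:
By the outcome, as a careful person would: the job done as asked, in the order asked, and still so for the second after the job is handed in, with the robot touching nothing.
It also fails if it takes over 106 s, if anything falls off the work surface, if the arm or the gripper's body presses on something with over 40 N, if the wrist force passes 120 N, or if a joint passes its speed limit or range.

## Working session

There is one attempt and no reset: what is moved stays moved. The work goes in short steps, Python scripts to look and compute and a shell command to move; the robot and the scene stay as the last step left them, time stands still between calls to the robot, and variables do not carry over. Pictures are saved under pics/ and viewed, at most 14 in all, crops included, and the job is handed in when it is done.

```bash
mkdir -p pics; ls
python3 - <<'E'
from station import robot
import cv2
s=robot.read_state();print(s['time_s'],s['eef_pos'],s['tool_rot'],s['opening'],robot.pinch_z)
for n in("top","side","wrist"):
    p=robot.snapshot(n);cv2.imwrite(f"pics/{n}0.png",p["color"][...,::-1]);print(n,p["K"].tolist())
    print([ (k,p[k].round(4).tolist()) for k in p if k not in("color","K")])
E
```

```text
pics
0.0 [0.18404247 0.51762884 0.20570503] [-5.34170954e-01 -3.09529767e+00  2.57979315e-03] 0.9989737438916083 0.0187
top [[403.16637741575045, 0.0, 280.6655448160695], [0.0, 403.16637741575045, 217.29902464909938], [0.0, 0.0, 1.0]]
[('world_from_camera', [[0.0027, -0.9886, 0.1508, 0.4295], [-1.0, -0.003, -0.0016, 0.0268], [0.002, -0.1508, -0.9886, 0.9436], [0.0, 0.0, 0.0, 1.0]])]
side [[468.6567364535183, 0.0, 282.70491836479766], [0.0, 468.6567364535183, 201.70872267761698], [0.0, 0.0, 1.0]]
[('world_from_camera', [[0.8176, -0.4241, 0.3894, 0.1227], [-0.5757, -0.6144, 0.5395, -0.5682], [0.0104, -0.6653, -0.7465, 0.9109], [0.0, 0.0, 0.0, 1.0]])]
wrist [[325.19226210127806, 0.0, 284.81556252890016], [0.0, 325.19226210127806, 211.35778600727696], [0.0, 0.0, 1.0]]
[('T_tool_cam', [[-0.0002, -0.9518, -0.3067, 0.0784], [1.0, -0.0003, 0.0001, 0.0014], [-0.0002, -0.3067, 0.9518, -0.168], [0.0, 0.0, 0.0, 1.0]])]
```

View pics/top0.png

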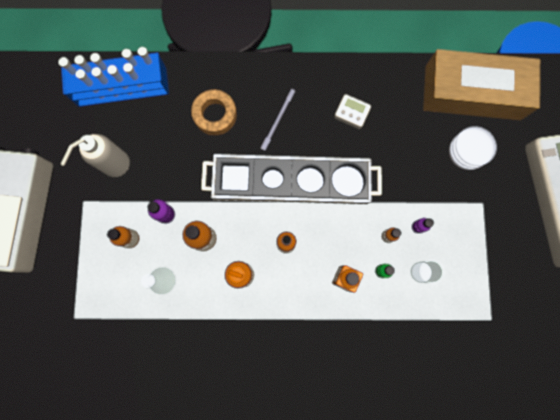

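View pics/side0.png

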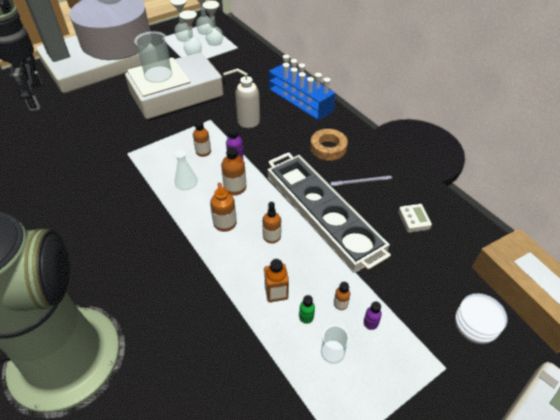

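Top view: the large bottle is at (197,235), the medium amber at (120,236), the square at (349,278) and the small amber at (393,234). To leave alone: dropper (287,241), stoppered (238,274), green small (385,271), purple small (423,225), purple medium (160,211), flask and beaker. The pockets, left to right, are square (235,178), small (273,178), medium (310,180) and large (348,181). I'll confirm this in one enlarged crop mosaic.

Run:
```python
import cv2,numpy as np
t=cv2.imread("pics/top0.png");s=cv2.imread("pics/side0.png")
def c(im,u,v,h=25): return cv2.resize(im[v-h:v+h,u-h:u+h],(200,200),interpolation=cv2.INTER_CUBIC)
r1=np.hstack([c(t,197,235),c(t,120,236),c(t,349,278),c(t,393,234)])
r2=np.hstack([c(t,287,241),c(s,202,138),c(s,272,222),c(s,342,295)])
r3=np.hstack([c(t,235,178,22),c(t,273,178,22),c(t,310,180,22),c(t,348,181,22)])
cv2.imwrite("pics/m1.png",np.vstack([r1,r2,r3]))
```

```text
(no output)
```

View pics/m1.png

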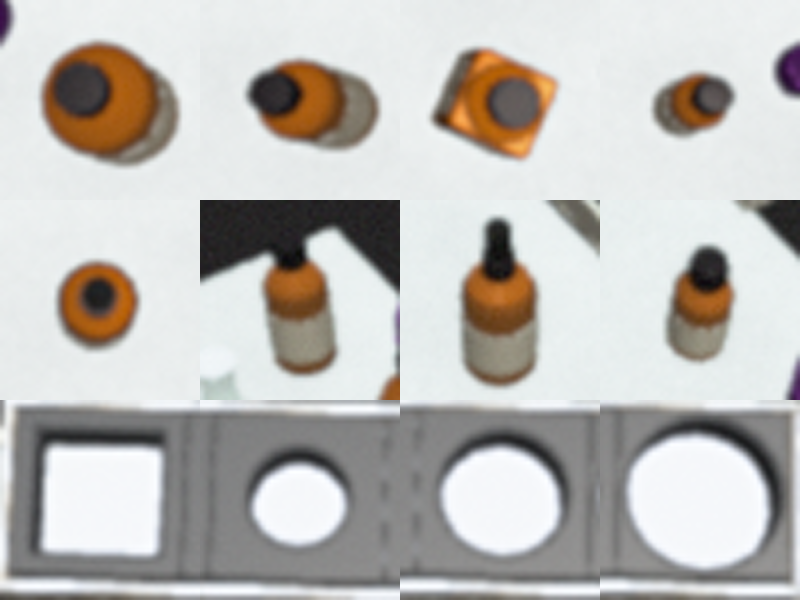

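The crops confirm it. The four targets have wide screw caps, while the bottle at (287,241) has a thin teat on a collar, so it is the dropper. The pocket order is square, small, medium, large. Next I'll measure the cap centres at their known heights, cross-check them in the side view, and measure the pockets and the square bottle's yaw.

```bash
cat > h.py <<'E'
import cv2,numpy as np
CAM={}
def cams(robot):
    return {n:robot.snapshot(n) for n in("top","side")}
def hit(p,uv,z):
    T=p["world_from_camera"];d=T[:3,:3]@np.linalg.inv(p["K"])@[*uv,1.];o=T[:3,3]
    return o+d*(z-o[2])/d[2]
def proj(p,X):
    T=p["world_from_camera"];c=T[:3,:3].T@(np.array(X)-T[:3,3]);c=p["K"]@c;return c[:2]/c[2]
def blob(im,uv,f,h=16):
    u0,v0=int(uv[0])-h,int(uv[1])-h
    m=f(im[v0:v0+2*h,u0:u0+2*h].astype(int)).astype(np.uint8)
    n,l,s,c=cv2.connectedComponentsWithStats(m,connectivity=4)
    k=min(range(1,n),key=lambda i:np.hypot(*(c[i]-h))+(100 if s[i,4]<15 else 0))
    return c[k]+[u0,v0],s[k,4],(l==k).astype(np.uint8),(u0,v0)
dark=lambda a:(a.max(2)<115)&(a.max(2)-a.min(2)<45)
orange=lambda a:(a[...,0]>a[...,2]+60)&(a[...,0]>120)
white=lambda a:a.min(2)>190
E
python3 - <<'E'
from station import robot
from h import *
C=cams(robot);t,s=C["top"],C["side"];im=t["color"]
B={"large":((192.5,232),.134,(233,158)),"medium":((113.7,234.7),.106,(201,127)),"square":((352.2,278),.116,(277,267)),"small":((396.2,233.2),.080,(344,288))}
for n,(uv,z,sv) in B.items():
    c,a,m,o=blob(im,uv,dark,12);X=hit(t,c,z)
    print(n,c.round(1),a,X.round(4),"reach",np.hypot(*X[:2]).round(3),"side proj of mid cap",proj(s,X-[0,0,.009]).round(1),end=' ')
    try: print("seen",blob(s["color"],sv,dark,10)[0].round(1))
    except Exception as e: print(e)
for n,uv in dict(square=(235,178),small=(273,178),medium=(310,180),large=(348,181)).items():
    c,a,m,o=blob(im,uv,white,25);ys,xs=np.nonzero(m);print(n,c.round(1),a,hit(t,c,.004).round(4),[hit(t,(o[0]+x,o[1]+y),.004)[:2].round(3).tolist() for x,y in((xs.min(),ys.mean()),(xs.max()+1,ys.mean()),(xs.mean(),ys.min()),(xs.mean(),ys.max()+1))])
c,a,m,o=blob(im,(349,278),lambda a:orange(a)|dark(a),22)
k=cv2.findContours(m,0,2)[0];k=max(k,key=cv2.contourArea)
print(a,cv2.minAreaRect(k)); print((cv2.approxPolyDP(k,3,True)[:,0]+o).tolist())
E
```

```text
large [191.9 232. ] 141 [0.5224 0.2046 0.134 ] reach 0.561 side proj of mid cap [231.6 152.6] seen [231.8 152.7]
medium [113.1 233.8] 106 [0.5213 0.375  0.106 ] reach 0.642 side proj of mid cap [199.5 125.4] seen [198.6 121.8]
square [351.8 278.3] 111 [ 0.4308 -0.1192  0.116 ] reach 0.447 side proj of mid cap [275.4 264.2] seen [275.8 265.2]
small [395.4 232.6] 66 [ 0.5286 -0.222   0.08  ] reach 0.573 side proj of mid cap [342.4 285.6] seen [343.6 287. ]
square [235.1 177.8] 571 [0.6681 0.1346 0.004 ] [[0.668, 0.166], [0.668, 0.101], [0.697, 0.135], [0.638, 0.134]]
small [272.4 178.8] 262 [0.666  0.0454 0.004 ] [[0.666, 0.068], [0.666, 0.02], [0.685, 0.046], [0.643, 0.045]]
medium [309.9 179.9] 461 [ 0.6634 -0.0442  0.004 ] [[0.663, -0.013], [0.663, -0.076], [0.69, -0.044], [0.634, -0.044]]
large [347.2 181. ] 697 [ 0.6611 -0.1335  0.004 ] [[0.661, -0.097], [0.661, -0.171], [0.696, -0.134], [0.624, -0.133]]
494 ((20.69827651977539, 21.87069320678711), (24.816919326782227, 22.059484481811523), 23.198591232299805)
[[341, 266], [333, 283], [355, 291], [362, 273]]
```

```bash
python3 -m jog '[[0,0,0,0,0,-0.435,60],[0,0,0,0,0,-0.435,50],[0,0,0,0,0,-0.435,50],[0,0,0,0,0,-0.435,50]]' 40
python3 - <<'E'
from station import robot
import numpy as np
from scipy.spatial.transform import Rotation as R
s=robot.read_state();r=R.from_rotvec(s['tool_rot']).as_matrix();print(s['q'].round(2),r.round(4).tolist())
d=np.array([.5213,.375,.206])-s['eef_pos'];print((r.T@d/.2).round(3))
E
```

```text
time_s: 0.58
eef_pos: [0.1843, 0.5181, 0.2063]
tool_rot: [0.002, -3.141, 0.0]
ft_force: [0.3, 0.2, -0.1]
opening: 0.583
grip_force: 0.0
[ 1.09  0.33 -0.19  1.05  0.    1.09] [[-1.0, -0.0012, -0.0002], [-0.0012, 1.0, -0.0003], [0.0002, -0.0003, -1.0]]
[-1.684e+00 -7.180e-01  1.000e-03]
```

```bash
python3 -m jog '[[-0.85,-0.36,0,0,0,0,50],[-0.85,-0.36,0,0,0,0,50],[-0.85,-0.36,0,0,0,0,50],[-0.85,-0.36,0,0,0,0,50],[-0.85,-0.36,0,0,0,0,50]]' && python3 -m jog '[[-0.834,-0.358,0,0,0,0,50],[-0.834,-0.358,0,0,0,0,50],[-0.834,-0.358,0,0,0,0,50],[-0.834,-0.358,0,0,0,0,50],[-0.834,-0.358,0,0,0,0,50]]' && python3 -m jog '[[0,0,0,0,0,0,50],[0,0,0,0,0,0,50]]'
python3 - <<'E'
from station import robot
import cv2
cv2.imwrite("pics/w1.png",robot.snapshot("wrist")["color"][...,::-1])
E
```

```text
time_s: 1.0
eef_pos: [0.3585, 0.4443, 0.2064]
tool_rot: [0.01, 3.14, -0.001]
ft_force: [0.2, 0.3, -0.3]
opening: 0.587
grip_force: 0.0
time_s: 1.42
eef_pos: [0.5261, 0.3717, 0.206]
tool_rot: [0.012, 3.139, -0.001]
ft_force: [-0.1, -0.3, 0.4]
opening: 0.589
grip_force: 0.0
time_s: 1.58
eef_pos: [0.5212, 0.374, 0.2058]
tool_rot: [-0.005, -3.14, 0.0]
ft_force: [-0.5, -0.4, 0.4]
opening: 0.583
grip_force: 0.0
```

View pics/w1.png

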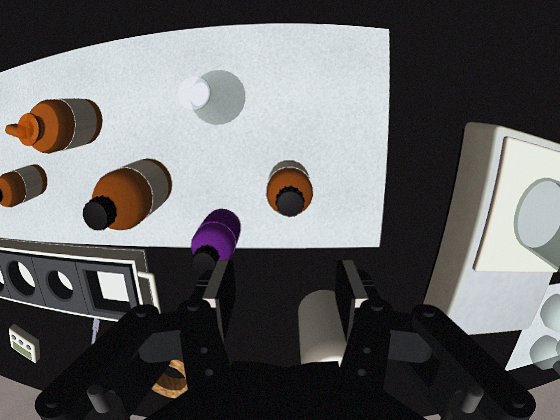

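The wrist view shows the medium cap at about (290,202), between the open fingers. I'll verify its position through the fisheye model.

```bash
cat >> h.py <<'E'
def whit(p,st,uv,z):
    from scipy.spatial.transform import Rotation as R
    K=p["K"];d=np.array([uv[0]-K[0,2],uv[1]-K[1,2]]);r=np.hypot(*d);th=r/K[0,0]
    ray=np.array([*(d/r*np.sin(th)),np.cos(th)]);T=p["T_tool_cam"];W=R.from_rotvec(st["tool_rot"]).as_matrix()
    o=st["eef_pos"]+W@T[:3,3];v=W@T[:3,:3]@ray;return o+v*(z-o[2])/v[2]
E
python3 - <<'E'
from station import robot
from h import *
s=robot.read_state();p=robot.snapshot("wrist")
b=blob(p["color"],(290,202),lambda a:a.max(2)<75,22);print(b[0],b[1])
print(s['eef_pos'],whit(p,s,b[0],.106))
for uv in((137,288),(62,284),(22,278)):print(whit(p,s,uv,.004))
E
```

```text
[288.99408284 201.92899408] 676
[0.52021484 0.37464033 0.20605858] [0.51998296 0.37949253 0.106     ]
[0.67601156 0.16414642 0.004     ]
[0.68240921 0.01996051 0.004     ]
[ 0.68156775 -0.07905031  0.004     ]
```

The wrist camera puts the cap at y≈.379 against .375 from the top camera, so I'll use about .378. Descend, close, lift.

```bash
python3 -m jog '[[0,0.018,0.3,0,0,0,50],[0,0.018,0.45,0,0,0,50],[0,0.018,0.58,0,0,0,50],[0,0.018,0.58,0,0,0,50],[0,0.018,0.58,0,0,0,50]]' && python3 -m jog '[[0,0,0,0,0,0,10],[0,0,0,0,0,0,10],[0,0,0,0,0,0,10],[0,0,0,0,0,0,10],[0,0,0,0,0,0,10]]' 40 && python3 -m jog '[[0,0,0,0,0,0,10],[0,0,0,0,0,0,10],[0,0,-0.05,0,0,0,10],[0,0,-0.15,0,0,0,10],[0,0,-0.15,0,0,0,10]]'
```

```text
time_s: 2.1
eef_pos: [0.5183, 0.3783, 0.0895]
tool_rot: [0.003, -3.138, 0.003]
ft_force: [-0.1, 0.4, 1.5]
opening: 0.586
grip_force: 0.0
time_s: 2.52
eef_pos: [0.5219, 0.3785, 0.0919]
tool_rot: [0.0, 3.14, 0.002]
ft_force: [-0.5, -0.4, -0.1]
opening: 0.116
grip_force: 0.0
time_s: 2.93
eef_pos: [0.5231, 0.3792, 0.1244]
tool_rot: [0.0, 3.137, 0.004]
ft_force: [1.1, 0.9, 0.4]
opening: 0.119
grip_force: 0.0
```

The opening of 0.12 means nothing was gripped, so I'll look.

Run:
```python
from station import robot
import cv2,numpy as np
a=robot.snapshot("wrist")["color"][...,::-1];b=robot.snapshot("side")["color"][...,::-1];c=robot.snapshot("top")["color"][...,::-1]
cv2.imwrite("pics/w2.png",np.hstack([cv2.resize(a,(480,360)),np.vstack([cv2.resize(b[60:210,130:330],(240,180)),cv2.resize(c[180:300,60:220],(240,180))])]))
```

```text
(no output)
```

View pics/w2.png

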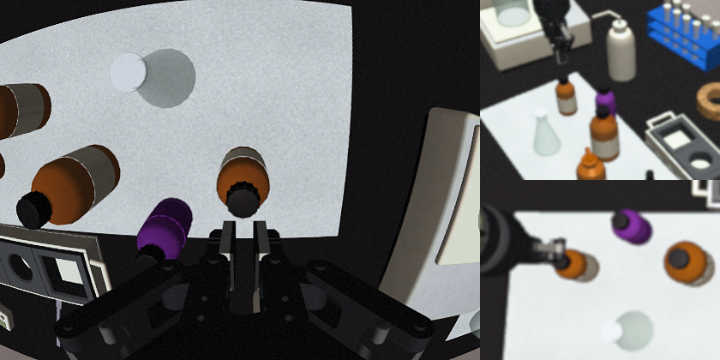

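Run:
```python
from station import robot
from h import *
s=robot.read_state();p=robot.snapshot("wrist");t=robot.snapshot("top");q=robot.snapshot("side")
b=blob(p["color"],(284,230),lambda a:a.max(2)<75,28);print(b[0],b[1])
print(s['eef_pos'],whit(p,s,(284,232),.106),whit(p,s,(284,185),0.02))
im=t["color"];c=blob(im,(122,236),orange,15);print("orange",c[0],c[1],hit(t,c[0],.068))
c=blob(q["color"],(202,140),orange,15);print("orange side",c[0],c[1],hit(q,c[0],.068))
a=cv2.resize(t["color"][200:275,75:175,::-1],(400,300),interpolation=2);b=cv2.resize(q["color"][90:165,150:250,::-1],(400,300),interpolation=2)
w=p["color"][150:300,185:385,::-1];cv2.imwrite("pics/z3.png",np.vstack([np.hstack([a,b]),np.hstack([cv2.resize(w,(400,300)),cv2.resize(q["color"][:,:,::-1],(400,300))])]))
```

```text
[284.74800869 237.05937726] 1381
[0.52133219 0.37824152 0.12081425] [0.51538201 0.37904408 0.106     ] [0.50657053 0.37887112 0.02      ]
orange [121.47272727 236.24848485] 165 [0.52019558 0.37228181 0.068     ]
orange side [200.53398058 133.60194175] 103 [0.52071219 0.37567748 0.068     ]
```

View pics/z3.png

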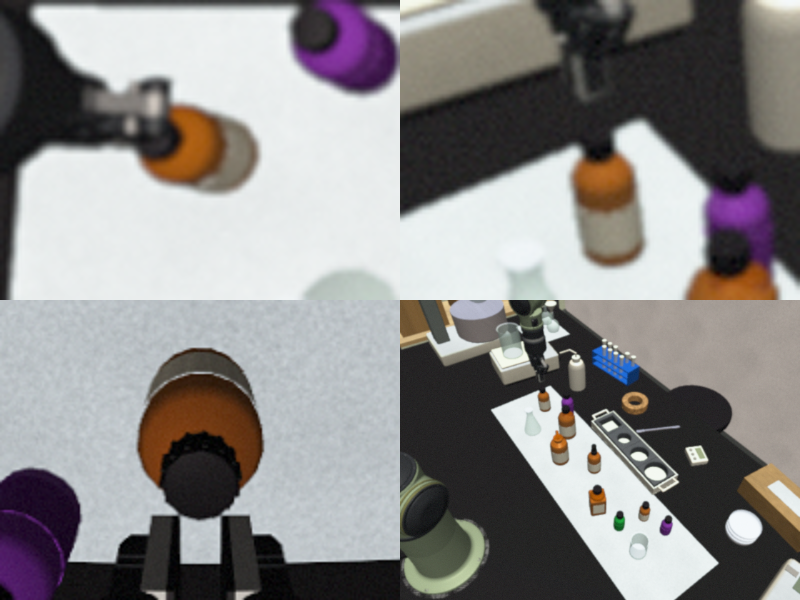

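Run:
```python
from station import robot
from h import *
s=robot.read_state();q=robot.snapshot("side");t=robot.snapshot("top");e=s['eef_pos'];print(e,s['ft_force'],s['grip_force'],s['opening'])
for n,p in(("side",q),("top",t)):
    print(n,"tcp",proj(p,e),"captop",proj(p,[.5205,.378,.106]),"base",proj(p,[.5205,.378,0]))
```

```text
[0.52058091 0.37781819 0.11968466] [-0.13288896  0.14754738 -0.01788724] 0.0 0.12036349728293778
side tcp [197.78332912 118.26869521] captop [198.35681718 122.28727553] base [202.93235491 151.52438924]
top tcp [109.0085528 233.4280285] captop [111.66637657 234.19574715] base [130.29710318 239.13471674]
```

In the side view the real fingertips sit roughly 10–15 mm above the nominal TCP: seen at row 114, predicted at 118. The fingers therefore closed above the cap, and the bottle is undisturbed. I'll retry about 11 mm lower.

```bash
python3 -m jog '[[0,0,0,0,0,0,50],[0,0,0,0,0,0,50],[0,0,0,0,0,0,50],[0,0,0,0,0,0,50],[0,0,0.1,0,0,0,50]]' 40 && python3 -m jog '[[0,0,0.05,0,0,0,50],[0,0,0.1,0,0,0,50],[0,0,0.1,0,0,0,50],[0,0,0.1,0,0,0,50]]' && python3 -m jog '[[0,0,0,0,0,0,10],[0,0,0,0,0,0,10],[0,0,0,0,0,0,10],[0,0,0,0,0,0,10],[0,0,0,0,0,0,10]]' 40
python3 - <<'E'
from station import robot
import cv2,numpy as np
a=robot.snapshot("wrist")["color"][150:300,185:385,::-1];b=robot.snapshot("side")["color"][90:165,150:250,::-1]
cv2.imwrite("pics/w4.png",np.hstack([cv2.resize(a,(400,300)),cv2.resize(b,(400,300))]))
E
```

```text
time_s: 3.75
eef_pos: [0.5238, 0.3797, 0.1042]
tool_rot: [0.0, 3.135, 0.006]
ft_force: [0.7, 0.3, 0.6]
opening: 0.588
grip_force: 0.0
time_s: 4.08
eef_pos: [0.5205, 0.3778, 0.0797]
tool_rot: [-0.0, -3.14, 0.001]
ft_force: [1.1, 0.6, 0.6]
opening: 0.585
grip_force: 0.0
time_s: 4.5
eef_pos: [0.5226, 0.3784, 0.0825]
tool_rot: [0.001, 3.138, 0.001]
ft_force: [0.6, -1.3, 6.5]
opening: 0.117
grip_force: 3.0
```

View pics/w4.png

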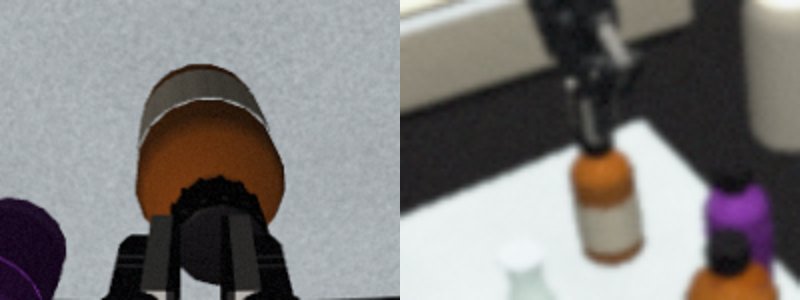

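The fingers slid over the cap top with 6.5 N and reached 10 mm. Contact at z≈.106 with the TCP at .0825, plus the tip row in the wrist image, puts the real tips about 23 mm behind the nominal TCP. The bottle stands unharmed. I'll lift, open and go lower, to TCP ≈ .070.

```bash
python3 -m jog '[[0,0,-0.1,0,0,0,10],[0,0,-0.2,0,0,0,50],[0,0,-0.2,0,0,0,50],[0,0,-0.2,0,0,0,50],[0,0,-0.2,0,0,0,50]]' 40 && python3 -m jog '[[0,0,0,0,0,0,50],[0,0,0.13,0,0,0,50],[0,0,0.25,0,0,0,50],[0,0,0.25,0,0,0,50],[0,0,0.25,0,0,0,50]]' && python3 -m jog '[[0,0,0,0,0,0,10],[0,0,0,0,0,0,10],[0,0,0,0,0,0,10],[0,0,0,0,0,0,10],[0,0,0,0,0,0,10]]' 40
```

```text
time_s: 5.02
eef_pos: [0.521, 0.3781, 0.1204]
tool_rot: [0.0, 3.141, 0.0]
ft_force: [0.5, 0.1, 0.1]
opening: 0.585
grip_force: 0.0
time_s: 5.43
eef_pos: [0.5193, 0.3771, 0.0685]
tool_rot: [-0.0, -3.137, 0.004]
ft_force: [0.8, -0.1, 1.4]
opening: 0.585
grip_force: 0.0
time_s: 5.85
eef_pos: [0.5222, 0.3787, 0.0721]
tool_rot: [0.0, 3.139, 0.002]
ft_force: [0.7, -0.5, 5.7]
opening: 0.253
grip_force: 39.6
```

It's gripped, but probably only near the tips. I'll regrip 5 mm lower for a sounder hold, then lift.

```bash
python3 -m jog '[[0,0,0,0,0,0,45],[0,0,0,0,0,0,45],[0,0,0,0,0,0,45],[0,0,0.027,0,0,0,45],[0,0,0.027,0,0,0,45]]' 40 && python3 -m jog '[[0,0,0,0,0,0,10],[0,0,0,0,0,0,10],[0,0,0,0,0,0,10],[0,0,0,0,0,0,10],[0,0,0,0,0,0,10]]' 45 && python3 -m jog '[[0,0,-0.03,0,0,0,10],[0,0,-0.1,0,0,0,10],[0,0,-0.3,0,0,0,10],[0,0,-0.5,0,0,0,10],[0,0,-0.5,0,0,0,10]]'
python3 - <<'E'
from station import robot
import cv2,numpy as np
a=robot.snapshot("wrist")["color"][100:350,135:468,::-1];b=robot.snapshot("side")["color"][60:210,100:300,::-1]
cv2.imwrite("pics/w5.png",np.hstack([cv2.resize(a,(400,300)),cv2.resize(b,(400,300))]))
E
```

```text
time_s: 6.27
eef_pos: [0.5204, 0.3778, 0.0638]
tool_rot: [-0.0, -3.14, 0.001]
ft_force: [-1.3, -1.0, 0.7]
opening: 0.527
grip_force: 0.0
time_s: 6.68
eef_pos: [0.521, 0.3781, 0.0649]
tool_rot: [-0.0, -3.141, 0.0]
ft_force: [-0.5, -0.5, -2.4]
opening: 0.261
grip_force: 44.1
time_s: 7.1
eef_pos: [0.5253, 0.3806, 0.1741]
tool_rot: [0.0, 3.13, 0.01]
ft_force: [1.8, 1.1, -0.1]
opening: 0.259
grip_force: 44.6
```

View pics/w5.png

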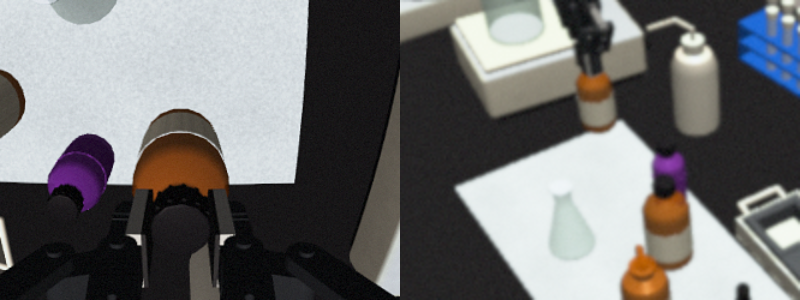

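It's lifted upright, so TCP = cap bottom − 23 mm works. Next, raise it clear of everything and carry it to the medium pocket at (.658,−.043).

```bash
python3 -m jog '[[0,0,-0.15,0,0,0,10],[0,0,-0.36,0,0,0,10],[0,0,-0.36,0,0,0,10],[-0.15,0,-0.36,0,0,0,10],[-0.25,0,-0.36,0,0,0,10]]' && python3 -m jog '[[-0.1,-0.18,0,0,0,0,10],[-0.18,-0.36,0,0,0,0,10],[-0.26,-0.54,0,0,0,0,10],[-0.34,-0.7,0,0,0,0,10],[-0.4,-0.8,0,0,0,0,10]]' && python3 -m jog '[[0,-0.2,0,0,0,0,10],[0,-0.4,0,0,0,0,10],[0,-0.6,0,0,0,0,10],[0,-0.8,0,0,0,0,10],[0,-0.9,0,0,0,0,10]]' && python3 -m jog '[[0,-0.15,0,0,0,0,10],[0,-0.3,0,0,0,0,10],[0,-0.3,0,0,0,0,10],[0,-0.3,0,0,0,0,10]]'
python3 - <<'E'
from station import robot
from h import *
C=cams(robot);s=robot.read_state();e=s['eef_pos'];print(e,s['opening'])
a=C["top"]["color"][130:250,200:400,::-1];b=C["side"]["color"][120:270,240:440,::-1]
cv2.imwrite("pics/w6.png",np.hstack([cv2.resize(a,(400,240)),cv2.resize(b,(320,240))]))
E
```

```text
time_s: 7.62
eef_pos: [0.5714, 0.378, 0.2365]
tool_rot: [0.001, -3.141, 0.001]
ft_force: [0.9, -1.6, -2.4]
opening: 0.26
grip_force: 44.6
time_s: 8.03
eef_pos: [0.6514, 0.2142, 0.2349]
tool_rot: [-0.005, -3.139, 0.003]
ft_force: [0.4, 1.0, -2.0]
opening: 0.256
grip_force: 44.8
time_s: 8.45
eef_pos: [0.6499, 0.0334, 0.235]
tool_rot: [-0.006, -3.138, 0.003]
ft_force: [0.5, 0.6, -0.5]
opening: 0.257
grip_force: 44.9
time_s: 8.78
eef_pos: [0.6501, -0.0235, 0.2353]
tool_rot: [-0.005, -3.139, -0.001]
ft_force: [0.2, 0.6, -1.6]
opening: 0.259
grip_force: 44.9
[ 0.65039043 -0.02135068  0.23581866] 0.25513750016445336
```

View pics/w6.png

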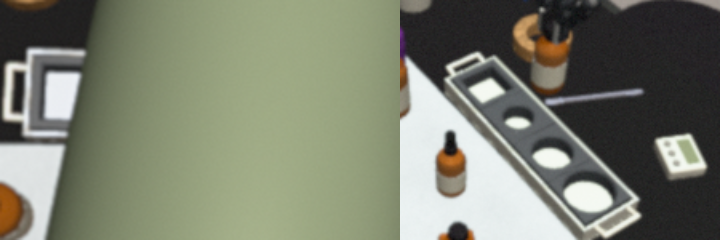

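```bash
python3 -m jog '[[-0.04,-0.11,0,0,0,0,10],[-0.04,-0.11,0,0,0,0,10],[-0.04,-0.11,0,0,0,0,10],[-0.04,-0.11,0.2,0,0,0,10],[-0.04,-0.11,0.4,0,0,0,10]]' && python3 -m jog '[[0,0,0.05,0,0,0,10],[0,0,0.1,0,0,0,10],[0,0,0.1,0,0,0,10],[0,0,0.1,0,0,0,10]]'
python3 - <<'E'
from station import robot
from h import *
C=cams(robot);s=robot.read_state();e=s['eef_pos'];print(e,s['ft_force'])
q=C["side"];print(proj(q,[e[0],e[1],e[2]-.065]), proj(q,[.6585,-.0433,.035]))
cv2.imwrite("pics/w7.png",cv2.resize(q["color"][150:250,270:410,::-1],(700,500),interpolation=2))
E
```

```text
time_s: 9.3
eef_pos: [0.6616, -0.0426, 0.1591]
tool_rot: [-0.003, 3.134, -0.001]
ft_force: [0.5, -0.6, -3.1]
opening: 0.257
grip_force: 45.1
time_s: 9.63
eef_pos: [0.6599, -0.0434, 0.1384]
tool_rot: [-0.001, 3.14, -0.0]
ft_force: [-0.3, -0.0, -0.6]
opening: 0.259
grip_force: 44.9
[ 0.66076445 -0.04388921  0.13954822] [ 0.31947439 -0.20834427 -1.40631368]
[336.98646625 204.25589905] [334.54926417 215.19908327]
```

View pics/w7.png

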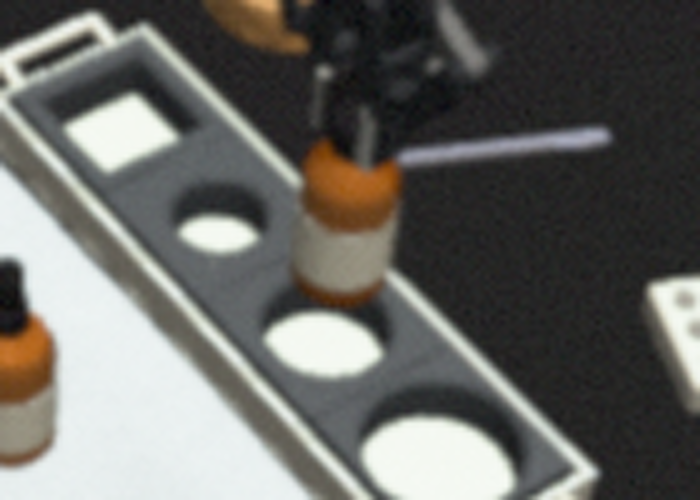

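The side view agrees: the base centre is at (338,204) against a predicted (337,204), and the mouth is at (335.5,215.6) against (334.5,215.2). Lower it into the pocket.

```bash
python3 -m jog '[[0.008,0,0.1,0,0,0,10],[0.008,0,0.2,0,0,0,10],[0.008,0,0.3,0,0,0,10],[0.008,0,0.32,0,0,0,10],[0.008,0,0.32,0,0,0,10]]' && python3 -m jog '[[0,0,0.01,0,0,0,10],[0,0,0.02,0,0,0,10],[0,0,0.02,0,0,0,10]]'&& python3 -m jog '[[0,0,0.005,0,0,0,10],[0,0,0.01,0,0,0,10],[0,0,0.01,0,0,0,10]]'
```

```text
time_s: 10.15
eef_pos: [0.6582, -0.044, 0.0741]
tool_rot: [0.0, 3.14, -0.0]
ft_force: [0.1, -0.5, -1.8]
opening: 0.26
grip_force: 46.6
time_s: 10.4
eef_pos: [0.6601, -0.0442, 0.0729]
tool_rot: [0.0, 3.136, -0.001]
ft_force: [-1.2, 1.3, 7.1]
opening: 0.258
grip_force: 47.5
time_s: 10.65
eef_pos: [0.6608, -0.0442, 0.0729]
tool_rot: [-0.0, 3.134, -0.002]
ft_force: [-4.5, 1.5, 18.0]
opening: 0.259
grip_force: 48.4
```

Contact with the floor at TCP .073, as expected. I'll ease off 2 mm, open, and retreat upward.

```bash
python3 -m jog '[[0,0,-0.012,0,0,0,10],[0,0,-0.012,0,0,0,35],[0,0,-0.012,0,0,0,50],[0,0,-0.012,0,0,0,50],[0,0,-0.012,0,0,0,50]]' && python3 -m jog '[[0,0,-0.15,0,0,0,50],[0,0,-0.35,0,0,0,50],[0,0,-0.55,0,0,0,50],[0,0,-0.75,0,0,0,50],[0,0,-0.8,0,0,0,50]]'
python3 - <<'E'
from station import robot
from h import *
C=cams(robot);s=robot.read_state();e=s['eef_pos'];print(e,s['tool_rot'],s['ft_force'])
b=C["side"]["color"][140:320,240:440,::-1]
cv2.imwrite("pics/w8.png",cv2.resize(b,(600,540)))
E
```

```text
time_s: 11.07
eef_pos: [0.6574, -0.0439, 0.0693]
tool_rot: [-0.0, -3.141, -0.0]
ft_force: [-0.9, -1.2, -0.3]
opening: 0.585
grip_force: 0.0
time_s: 11.48
eef_pos: [0.6605, -0.0444, 0.2368]
tool_rot: [0.0, 3.132, -0.003]
ft_force: [0.4, -0.3, 1.1]
opening: 0.584
grip_force: 0.0
[ 0.65959074 -0.04424655  0.23304267] [ 2.34738181e-04  3.13512201e+00 -1.88248416e-03] [ 0.36759171  0.59758441 -0.30536731]
```

View pics/w8.png

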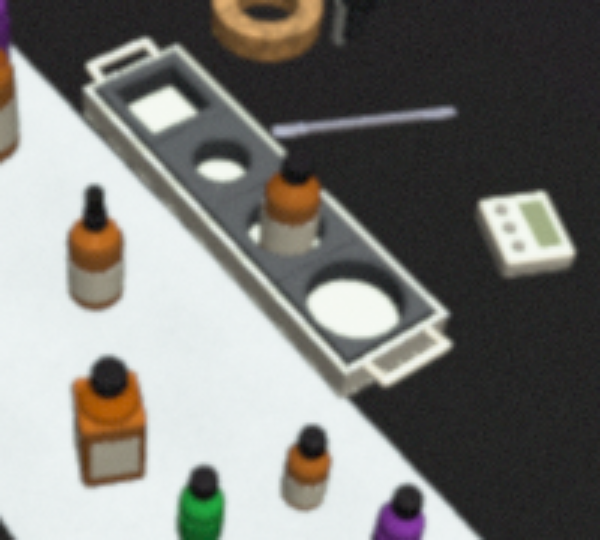

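The medium bottle stands in its pocket. Now the small amber one; I'll refine its position numerically with the wrist camera.

```bash
python3 -m jog '[[0.13,-0.18,0,0,0,0,45],[0.26,-0.36,0,0,0,0,45],[0.39,-0.54,0,0,0,0,45],[0.52,-0.72,0,0,0,0,45],[0.65,-0.9,0,0,0,0,45]]' && python3 -m jog '[[0,0,0.2,0,0,0,45],[0,0,0.4,0,0,0,45],[0,0,0.4,0,0,0,45],[0,0,0.4,0,0,0,45],[0,0,0.4,0,0,0,45]]'
cat > w.py <<'E'
import sys
from station import robot
from h import *
x,y,z=map(float,sys.argv[1:4])
from scipy.spatial.transform import Rotation as R
s=robot.read_state();p=robot.snapshot("wrist");W=R.from_rotvec(s["tool_rot"]).as_matrix();T=p["T_tool_cam"]
c=T[:3,:3].T@(W.T@(np.array([x,y,z])-s["eef_pos"])-T[:3,3]);th=np.arctan2(np.hypot(*c[:2]),c[2]);uv=p["K"][:2,2]+c[:2]/np.hypot(*c[:2])*th*p["K"][0,0]
print("eef",s["eef_pos"].round(4),"pred",uv.round(1))
b=blob(p["color"],uv,lambda a:a.max(2)<75,30);ys,xs=np.nonzero(b[2]);o=b[3]
print("cap blob",b[0].round(1),b[1],"u",xs.min()+o[0],xs.max()+o[0],"v",ys.min()+o[1],ys.max()+o[1],"->",whit(p,s,b[0],z-.006).round(4))
t=robot.snapshot("side");print("ft",s["ft_force"].round(1))
cv2.imwrite("pics/last_w.png",p["color"][...,::-1])
E
python3 w.py .529 -.224 .08
```

```text
time_s: 12.0
eef_pos: [0.5331, -0.2133, 0.2272]
tool_rot: [0.001, -3.139, -0.002]
ft_force: [-0.7, -0.5, -0.4]
opening: 0.528
grip_force: 0.0
time_s: 12.42
eef_pos: [0.5358, -0.2125, 0.15]
tool_rot: [0.001, -3.141, -0.0]
ft_force: [-0.4, -0.6, 1.8]
opening: 0.525
grip_force: 0.0
eef [ 0.5358 -0.2125  0.15  ] pred [268.1 204.5]
cap blob [270.1 198.5] 884 u 253 288 v 175 218 -> [ 0.5259 -0.2227  0.074 ]
ft [-0.4 -0.6  1.8]
```

```bash
python3 -m jog '[[0.041,-0.052,0,0,0,0,45],[0.041,-0.052,0.2,0,0,0,45],[0.041,-0.052,0.4,0,0,0,45],[0.041,-0.052,0.55,0,0,0,45],[0.041,-0.052,0.55,0,0,0,45]]' && python3 -m jog '[[0,0,0,0,0,0,45],[0,0,0,0,0,0,10],[0,0,0,0,0,0,10],[0,0,0,0,0,0,10],[0,0,0,0,0,0,10]]' 30 && python3 -m jog '[[0,0,0,0,0,0,10],[0,0,-0.03,0,0,0,10],[0,0,-0.1,0,0,0,10],[0,0,-0.2,0,0,0,10],[0,0,-0.2,0,0,0,10]]'
```

```text
time_s: 12.93
eef_pos: [0.5236, -0.2215, 0.0352]
tool_rot: [-0.0, -3.135, -0.006]
ft_force: [-1.1, 0.3, -0.1]
opening: 0.524
grip_force: 0.0
time_s: 13.35
eef_pos: [0.5295, -0.2246, 0.0424]
tool_rot: [0.0, 3.137, -0.005]
ft_force: [-0.9, -0.0, 7.4]
opening: 0.216
grip_force: 29.5
time_s: 13.77
eef_pos: [0.5296, -0.2244, 0.0837]
tool_rot: [-0.0, 3.136, -0.005]
ft_force: [-0.1, -0.5, 0.3]
opening: 0.215
grip_force: 29.3
```

```bash
python3 -m jog '[[0,0,-0.2,0,0,0,10],[0,0,-0.4,0,0,0,10],[0,0,-0.6,0,0,0,10],[0,0,-0.6,0,0,0,10]]' && python3 -m jog '[[-0.08,0.16,0,0,0,0,10],[-0.16,0.32,0,0,0,0,10],[-0.24,0.48,0,0,0,0,10],[-0.32,0.64,0,0,0,0,10],[-0.32,0.64,0,0,0,0,10]]' && python3 -m jog '[[-0.08,0.16,0,0,0,0,10],[-0.16,0.32,0,0,0,0,10],[-0.24,0.48,0,0,0,0,10],[-0.32,0.68,0,0,0,0,10],[-0.34,0.7,0,0,0,0,10]]' && python3 -m jog '[[0,0,0,0,0,0,10],[0,0,0,0,0,0,10],[0,0,0,0,0,0,10]]'
```

```text
time_s: 14.1
eef_pos: [0.5314, -0.2254, 0.208]
tool_rot: [-0.0, 3.13, -0.01]
ft_force: [1.6, -0.4, -0.3]
opening: 0.214
grip_force: 29.6
time_s: 14.52
eef_pos: [0.5934, -0.0896, 0.1993]
tool_rot: [-0.01, 3.14, 0.004]
ft_force: [-0.4, -0.9, -1.1]
opening: 0.215
grip_force: 29.6
time_s: 14.93
eef_pos: [0.6606, 0.0507, 0.199]
tool_rot: [-0.009, 3.141, 0.005]
ft_force: [-0.3, -0.0, -0.8]
opening: 0.214
grip_force: 29.7
time_s: 15.18
eef_pos: [0.6587, 0.0435, 0.1992]
tool_rot: [-0.002, -3.141, 0.001]
ft_force: [0.3, -0.4, 0.1]
opening: 0.22
grip_force: 29.7
```

```bash
python3 -m jog '[[-0.01,0.004,0.15,0,0,0,10],[-0.01,0.004,0.3,0,0,0,10],[-0.01,0.004,0.45,0,0,0,10],[-0.01,0.004,0.5,0,0,0,10],[-0.01,0.004,0.5,0,0,0,10]]'
python3 - <<'E'
from station import robot
from h import *
s=robot.read_state();e=s['eef_pos'];q=robot.snapshot("side");print(e,s['ft_force'].round(1),proj(q,[e[0],e[1],e[2]-.0405]),proj(q,[.6608,.0445,.035]))
cv2.imwrite("pics/w9.png",cv2.resize(q["color"][140:260,250:410,::-1],(640,480),interpolation=2))
E
```

```text
time_s: 15.6
eef_pos: [0.6583, 0.0441, 0.0965]
tool_rot: [-0.004, -3.135, -0.0]
ft_force: [-0.7, -1.2, 0.4]
opening: 0.215
grip_force: 29.7
[0.65831407 0.04407558 0.09649013] [-0.7 -1.2  0.4] [313.16498551 187.93549031] [313.35051584 193.0952292 ]
```

View pics/w9.png

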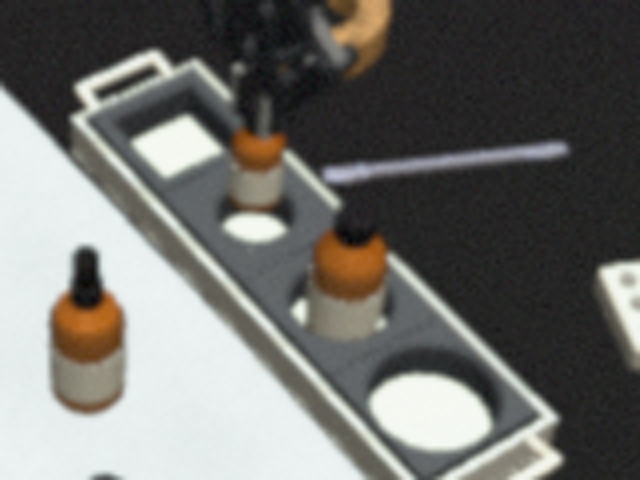

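The small bottle hangs over the small pocket's mouth (255,215 in this crop), aligned. Lower it to touch the floor.

```bash
python3 -m jog '[[0,0,0.08,0,0,0,10],[0,0,0.16,0,0,0,10],[0,0,0.22,0,0,0,10],[0,0,0.24,0,0,0,10],[0,0,0.24,0,0,0,10]]' && python3 -m jog '[[0,0,0.01,0,0,0,10],[0,0,0.015,0,0,0,10],[0,0,0.015,0,0,0,10]]'
```

```text
time_s: 16.07
eef_pos: [0.6618, 0.0453, 0.0522]
tool_rot: [0.001, 3.141, -0.0]
ft_force: [0.2, 0.8, -0.3]
opening: 0.212
grip_force: 29.7
time_s: 16.32
eef_pos: [0.6634, 0.0454, 0.0514]
tool_rot: [0.0, 3.137, -0.001]
ft_force: [-1.2, -0.5, 7.5]
opening: 0.217
grip_force: 30.3
```

Touchdown 9 mm above the grasp height, the same as the medium bottle (8 mm), so it's on the floor. Release and retreat.

```bash
python3 -m jog '[[0,0,0.003,0,0,0,10],[0,0,0,0,0,0,25],[0,0,0,0,0,0,45],[0,0,0,0,0,0,45],[0,0,0,0,0,0,45]]' && python3 -m jog '[[0,0,-0.15,0,0,0,45],[0,0,-0.35,0,0,0,45],[0,0,-0.55,0,0,0,45],[0,0,-0.75,0,0,0,45],[0,0,-0.9,0,0,0,45]]'
python3 - <<'E'
from station import robot
from h import *
q=robot.snapshot("side")
for n,z,X in(("medium",.110,(.6585,-.0433)),("small",.084,(.661,.0445))):
    u=proj(q,[*X,z-.009]);b=blob(q["color"],u,dark,9);print(n,u.round(1),b[0].round(1),b[1])
E
```

```text
time_s: 16.73
eef_pos: [0.6613, 0.0457, 0.0486]
tool_rot: [0.0, 3.141, 0.0]
ft_force: [-0.0, 1.0, 0.0]
opening: 0.522
grip_force: 0.0
time_s: 17.15
eef_pos: [0.6619, 0.0457, 0.2321]
tool_rot: [0.0, 3.139, -0.0]
ft_force: [-0.3, -0.2, 1.0]
opening: 0.529
grip_force: 0.0
medium [337.2 197. ] [336.8 194.1] 198
small [314.4 182.1] [312.1 180.7] 205
```

```bash
python3 -m jog '[[0.16,-0.11,0,0,0,0,48],[0.32,-0.22,0,0,0,0,48],[0.48,-0.33,0,0,0,0,48],[0.64,-0.44,0,0,0,0,48],[0.68,-0.5,0,0,0,0,48]]' && python3 -m jog '[[0.15,-0.11,0,0,0,0,48],[0.3,-0.22,0,0,0,0,48],[0.42,-0.3,0,0,0,0,48],[0.47,-0.33,0,0,0,0,48],[0.47,-0.33,0.1,0,0,0,48]]' && python3 -m jog '[[0,0,0.1,0,0,0,48],[0,0,0.1,0,0,0,48],[0,0,0.1,0,0,0,48]]' && python3 w.py .431 -.121 .116
```

```text
time_s: 17.62
eef_pos: [0.5202, -0.0553, 0.2278]
tool_rot: [-0.002, -3.137, 0.0]
ft_force: [-0.2, 1.2, 0.1]
opening: 0.562
grip_force: 0.0
time_s: 18.03
eef_pos: [0.4316, -0.1223, 0.2111]
tool_rot: [0.005, 3.137, -0.004]
ft_force: [2.6, -0.4, 0.8]
opening: 0.559
grip_force: 0.0
time_s: 18.28
eef_pos: [0.4308, -0.1198, 0.1879]
tool_rot: [0.0, -3.14, -0.002]
ft_force: [0.4, -0.6, -0.1]
opening: 0.561
grip_force: 0.0
eef [ 0.4308 -0.1198  0.1879] pred [281.5 212.6]
cap blob [282.4 210.3] 997 u 265 299 v 192 228 -> [ 0.4311 -0.1203  0.11  ]
ft [ 0.4 -0.6 -0.1]
```

```bash
python3 -m jog '[[0,0,0.2,0,0,0,48],[0,0,0.4,0,0,0,48],[0,0,0.56,0,0,0,48],[0,0,0.56,0,0,0,48],[0,0,0.56,0,0,0,48]]' && python3 -m jog '[[0,0,0,0,0,0,10],[0,0,0,0,0,0,10],[0,0,0,0,0,0,10],[0,0,0,0,0,0,10],[0,0,0,0,0,0,10]]' 45 && python3 -m jog '[[0,0,-0.03,0,0,0,10],[0,0,-0.1,0,0,0,10],[0,0,-0.3,0,0,0,10],[0,0,-0.5,0,0,0,10],[0,0,-0.5,0,0,0,10]]'
```

```text
time_s: 18.8
eef_pos: [0.4308, -0.1198, 0.0765]
tool_rot: [0.001, -3.139, -0.002]
ft_force: [0.6, -0.7, 0.8]
opening: 0.559
grip_force: 0.0
time_s: 19.22
eef_pos: [0.4336, -0.1214, 0.079]
tool_rot: [0.0, 3.137, -0.004]
ft_force: [-0.7, -0.5, 7.1]
opening: 0.28
grip_force: 44.1
time_s: 19.63
eef_pos: [0.4355, -0.1221, 0.1842]
tool_rot: [-0.0, 3.131, -0.008]
ft_force: [2.4, 0.1, -1.7]
opening: 0.278
grip_force: 44.7
```

```bash
python3 -m jog '[[0,0,-0.15,0,0,0,10],[0,0,-0.32,0,0,0,10],[0,0,-0.32,0,0,0,10],[0,0,-0.32,0,0,0,10]]' && python3 -m jog '[[-0.13,0.14,0,0,0,0,10],[-0.26,0.28,0,0,0,0,10],[-0.39,0.42,0,0,0,0,10],[-0.52,0.56,0,0,0,0,10],[-0.58,0.63,0,0,0,0,10]]' && python3 -m jog '[[-0.13,0.14,0,0,0,0,10],[-0.26,0.28,0,0,0,0,10],[-0.39,0.42,0,0,0,0,10],[-0.52,0.56,0,0,0,0,10],[-0.58,0.63,0,0,0,0,10]]' && python3 -m jog '[[0,0,0,0,0,0,10],[0,0,0,0,0,0,10],[0,0,0,0,0,0,10]]'
```

```text
time_s: 19.97
eef_pos: [0.4327, -0.121, 0.2428]
tool_rot: [0.0, 3.137, -0.004]
ft_force: [-0.6, -0.4, -2.7]
opening: 0.28
grip_force: 44.9
time_s: 20.38
eef_pos: [0.5489, 0.0087, 0.239]
tool_rot: [0.004, -3.141, -0.003]
ft_force: [-0.7, -0.7, -1.8]
opening: 0.279
grip_force: 44.9
time_s: 20.8
eef_pos: [0.6646, 0.1351, 0.2381]
tool_rot: [0.004, -3.14, -0.002]
ft_force: [-0.4, -1.5, -1.4]
opening: 0.279
grip_force: 44.9
time_s: 21.05
eef_pos: [0.6622, 0.1312, 0.2391]
tool_rot: [-0.0, -3.139, 0.001]
ft_force: [-0.7, -0.9, -1.2]
opening: 0.278
grip_force: 44.9
```

```bash
python3 -m jog '[[-0.006,0.004,0,0,0,-0.16,10],[-0.006,0.004,0,0,0,-0.32,10],[-0.006,0.004,0.1,0,0,-0.48,10],[-0.006,0.004,0.3,0,0,-0.48,10],[-0.006,0.004,0.48,0,0,-0.48,10]]' && python3 -m jog '[[0,0,0,0,0,0,10],[0,0,0,0,0,0,10],[0,0,0,0,0,0,10]]'
python3 - <<'E'
from station import robot
from h import *
s=robot.read_state();e=s['eef_pos'];q=robot.snapshot("side");w=robot.snapshot("wrist")["color"][100:380,100:473,::-1];print(e,s['ft_force'].round(1))
cv2.imwrite("pics/w10.png",np.hstack([cv2.resize(q["color"][110:230,230:350,::-1],(420,420),interpolation=2),cv2.resize(w,(373,420))]))
E
```

```text
time_s: 21.47
eef_pos: [0.6648, 0.1311, 0.145]
tool_rot: [-0.586, 3.083, -0.001]
ft_force: [0.2, -0.3, -2.9]
opening: 0.277
grip_force: 44.9
time_s: 21.72
eef_pos: [0.6653, 0.1318, 0.1467]
tool_rot: [-0.587, 3.084, -0.0]
ft_force: [1.1, 0.4, -1.3]
opening: 0.278
grip_force: 44.8
[0.66527447 0.13178652 0.14672855] [ 1.1  0.4 -1.3]
```

View pics/w10.png

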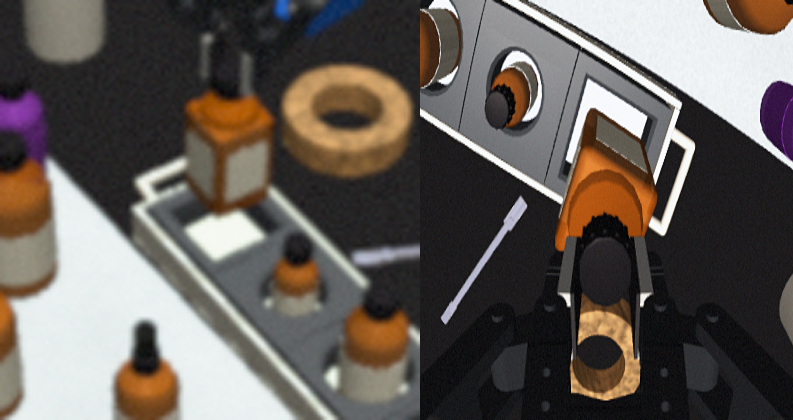

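The bottle's sides now run parallel to the carrier's edges and it's over the square pocket. Lower it.

```bash
python3 -m jog '[[0.008,0,0.08,0,0,0,10],[0.008,0,0.16,0,0,0,10],[0.008,0,0.24,0,0,0,10],[0.008,0,0.27,0,0,0,10],[0.008,0,0.27,0,0,0,10]]' && python3 -m jog '[[0,0,0,0,0,0,10],[0,0,0.015,0,0,0,10],[0,0,0.015,0,0,0,10]]'&& python3 -m jog '[[0,0,0.01,0,0,0,10],[0,0,0.01,0,0,0,10]]'
```

```text
time_s: 22.23
eef_pos: [0.6629, 0.1318, 0.0906]
tool_rot: [0.588, -3.086, -0.0]
ft_force: [0.3, -0.2, -1.1]
opening: 0.277
grip_force: 44.9
time_s: 22.48
eef_pos: [0.6639, 0.1319, 0.0886]
tool_rot: [-0.588, 3.084, -0.0]
ft_force: [0.7, -1.1, -2.2]
opening: 0.278
grip_force: 44.9
time_s: 22.65
eef_pos: [0.6645, 0.1319, 0.0882]
tool_rot: [-0.588, 3.082, -0.001]
ft_force: [-3.1, -1.0, 6.4]
opening: 0.275
grip_force: 45.8
```

Contact at .088 (6 N), which is 9 mm above the grasp height like the others. Release, retreat, and turn the tool back.

```bash
python3 -m jog '[[0,0,0,0,0,0,10],[0,0,0,0,0,0,25],[0,0,0,0,0,0,50],[0,0,0,0,0,0,50],[0,0,0,0,0,0,50]]' && python3 -m jog '[[0,0,-0.15,0,0,0,50],[0,0,-0.35,0,0,0,50],[0,0,-0.55,0,0,0,50],[0,0,-0.75,0,0,0,50],[0,0,-0.8,0,0,0,50]]' && python3 -m jog '[[0,0,0,0,0,0.16,50],[0,0,0,0,0,0.32,50],[0,0,0,0,0,0.48,50],[0,0,0,0,0,0.48,50],[0,0,0,0,0,0.48,50]]'
```

```text
time_s: 23.07
eef_pos: [0.6633, 0.1319, 0.0858]
tool_rot: [-0.588, 3.085, -0.0]
ft_force: [0.5, 0.0, 0.4]
opening: 0.581
grip_force: 0.0
time_s: 23.48
eef_pos: [0.666, 0.1322, 0.2533]
tool_rot: [-0.587, 3.076, -0.002]
ft_force: [1.5, 0.3, 0.4]
opening: 0.581
grip_force: 0.0
time_s: 23.9
eef_pos: [0.663, 0.1319, 0.2452]
tool_rot: [0.005, -3.141, -0.0]
ft_force: [-0.2, -0.2, 0.3]
opening: 0.586
grip_force: 0.0
```

```bash
python3 -m jog '[[0.18,0.09,0,0,0,0,52],[0.36,0.18,0,0,0,0,52],[0.54,0.27,0,0,0,0,52],[0.7,0.37,0,0,0,0,52],[0.7,0.37,0,0,0,0,52]]' && python3 -m jog '[[0,0,0.1,0,0,0,52],[0,0,0.1,0,0,0,52],[0,0,0.1,0,0,0,52]]' && python3 w.py .5224 .206 .134
```

```text
time_s: 24.32
eef_pos: [0.5169, 0.2086, 0.2456]
tool_rot: [0.012, -3.137, -0.002]
ft_force: [-0.9, -0.7, 0.6]
opening: 0.611
grip_force: 0.0
time_s: 24.57
eef_pos: [0.5225, 0.2056, 0.2249]
tool_rot: [0.002, -3.14, 0.001]
ft_force: [0.5, -0.9, 0.3]
opening: 0.61
grip_force: 0.0
eef [0.5225 0.2056 0.2249] pred [283.8 205.2]
cap blob [285.1 204.4] 996 u 268 302 v 186 222 -> [0.5234 0.2071 0.128 ]
ft [ 0.5 -0.9  0.3]
```

```bash
python3 -m jog '[[0,0.005,0.2,0,0,0,52],[0,0.005,0.4,0,0,0,52],[0,0.005,0.58,0,0,0,52],[0,0.005,0.65,0,0,0,52],[0,0.005,0.65,0,0,0,52]]' && python3 -m jog '[[0,0,0,0,0,0,52],[0,0,0,0,0,0,10],[0,0,0,0,0,0,10],[0,0,0,0,0,0,10],[0,0,0,0,0,0,10]]' 65 && python3 -m jog '[[0,0,0,0,0,0,10],[0,0,-0.05,0,0,0,10],[0,0,-0.15,0,0,0,10],[0,0,-0.3,0,0,0,10],[0,0,-0.3,0,0,0,10]]'
```

```text
time_s: 25.08
eef_pos: [0.5207, 0.2057, 0.0919]
tool_rot: [-0.001, -3.135, 0.003]
ft_force: [-0.6, -0.1, -0.3]
opening: 0.609
grip_force: 0.0
time_s: 25.5
eef_pos: [0.5251, 0.207, 0.0979]
tool_rot: [0.0, 3.137, 0.001]
ft_force: [-0.3, -1.2, 5.8]
opening: 0.29
grip_force: 63.6
time_s: 25.92
eef_pos: [0.5259, 0.2079, 0.1612]
tool_rot: [-0.0, 3.134, 0.004]
ft_force: [1.2, 1.1, -2.8]
opening: 0.294
grip_force: 64.4
```

```bash
python3 -m jog '[[0,0,-0.15,0,0,0,10],[0,0,-0.35,0,0,0,10],[0,0,-0.5,0,0,0,10],[0,0,-0.5,0,0,0,10]]' && python3 -m jog '[[-0.06,-0.16,0,0,0,0,10],[-0.12,-0.32,0,0,0,0,10],[-0.18,-0.48,0,0,0,0,10],[-0.24,-0.64,0,0,0,0,10],[-0.26,-0.7,0,0,0,0,10]]' && python3 -m jog '[[-0.06,-0.16,0,0,0,0,10],[-0.12,-0.32,0,0,0,0,10],[-0.18,-0.48,0,0,0,0,10],[-0.24,-0.64,0,0,0,0,10],[-0.26,-0.7,0,0,0,0,10]]' && python3 -m jog '[[-0.06,-0.1,0,0,0,0,10],[-0.12,-0.24,0,0,0,0,10],[-0.14,-0.29,0,0,0,0,10],[-0.14,-0.29,0,0,0,0,10],[-0.14,-0.29,0,0,0,0,10]]'
```

```text
time_s: 26.25
eef_pos: [0.5262, 0.2079, 0.2624]
tool_rot: [-0.0, 3.131, 0.005]
ft_force: [1.7, 0.4, -2.8]
opening: 0.29
grip_force: 65.3
time_s: 26.67
eef_pos: [0.5759, 0.0628, 0.2542]
tool_rot: [-0.006, -3.141, 0.004]
ft_force: [0.0, 0.3, -3.3]
opening: 0.293
grip_force: 65.3
time_s: 27.08
eef_pos: [0.6278, -0.0774, 0.2539]
tool_rot: [-0.006, -3.141, 0.003]
ft_force: [0.8, 0.4, -4.5]
opening: 0.294
grip_force: 65.4
time_s: 27.5
eef_pos: [0.6543, -0.1307, 0.2542]
tool_rot: [-0.001, -3.139, -0.003]
ft_force: [-0.7, -0.5, -2.3]
opening: 0.292
grip_force: 65.4
```

```bash
python3 -m jog '[[-0.006,-0.006,0.15,0,0,0,10],[-0.006,-0.006,0.3,0,0,0,10],[-0.006,-0.006,0.45,0,0,0,10],[-0.006,-0.006,0.6,0,0,0,10],[-0.006,-0.006,0.7,0,0,0,10]]' && python3 -m jog '[[0,0,0,0,0,0,10],[0,0,0,0,0,0,10],[0,0,0.01,0,0,0,10],[0,0,0.01,0,0,0,10]]' && python3 -m jog '[[0,0,0.015,0,0,0,10],[0,0,0.015,0,0,0,10],[0,0,0.015,0,0,0,10]]'&& python3 -m jog '[[0,0,0.015,0,0,0,10],[0,0,0.015,0,0,0,10]]'
```

```text
time_s: 27.92
eef_pos: [0.6538, -0.1296, 0.1123]
tool_rot: [0.003, -3.138, -0.003]
ft_force: [-0.8, 0.1, -4.4]
opening: 0.297
grip_force: 65.5
time_s: 28.25
eef_pos: [0.6576, -0.1322, 0.1156]
tool_rot: [-0.001, 3.138, -0.001]
ft_force: [-0.6, -0.5, -4.3]
opening: 0.292
grip_force: 65.4
time_s: 28.5
eef_pos: [0.6564, -0.1325, 0.1111]
tool_rot: [0.0, 3.141, -0.0]
ft_force: [0.7, -0.6, -3.8]
opening: 0.291
grip_force: 65.4
time_s: 28.67
eef_pos: [0.656, -0.1324, 0.1072]
tool_rot: [-0.0, -3.141, -0.0]
ft_force: [-0.8, 0.5, -3.2]
opening: 0.29
grip_force: 65.4
```

```bash
python3 -m jog '[[0,0,0.012,0,0,0,10],[0,0,0.012,0,0,0,10]]' && python3 -m jog '[[0,0,0.008,0,0,0,10],[0,0,0.008,0,0,0,10]]'
```

```text
time_s: 28.83
eef_pos: [0.6573, -0.1329, 0.1071]
tool_rot: [0.001, 3.139, -0.002]
ft_force: [-1.8, 0.2, 5.6]
opening: 0.291
grip_force: 66.4
time_s: 29.0
eef_pos: [0.658, -0.133, 0.1072]
tool_rot: [0.0, 3.137, -0.002]
ft_force: [-3.0, 0.4, 12.8]
opening: 0.287
grip_force: 67.2
```

Touchdown at .107. Release, retreat clear, and check.

```bash
python3 -m jog '[[0,0,-0.01,0,0,0,10],[0,0,-0.01,0,0,0,25],[0,0,-0.01,0,0,0,52],[0,0,-0.01,0,0,0,52],[0,0,-0.01,0,0,0,52]]' && python3 -m jog '[[0,0,-0.15,0,0,0,52],[0,0,-0.35,0,0,0,52],[0,0,-0.55,0,0,0,52],[0,0,-0.7,0,0,0,52],[0,0,-0.7,0,0,0,52]]' && python3 -m jog '[[0.15,-0.15,0,0,0,0,52],[0.3,-0.3,0,0,0,0,52],[0.45,-0.45,0,0,0,0,52],[0.6,-0.6,0,0,0,0,52],[0.75,-0.7,0,0,0,0,52]]' && python3 -m jog '[[0.1,-0.15,0,0,0,0,52],[0.2,-0.3,0,0,0,0,52],[0.3,-0.45,0,0,0,0,52],[0.35,-0.6,0,0,0,0,52],[0.35,-0.7,0,0,0,0,52]]'
python3 - <<'E'
from station import robot
from h import *
C=cams(robot)
a=C["top"]["color"][130:330,70:470,::-1];b=C["side"]["color"][80:400,100:460,::-1]
cv2.imwrite("pics/fin.png",np.hstack([cv2.resize(b,(400,356)),cv2.copyMakeBorder(cv2.resize(a,(400,200)),0,156,0,0,0)]))
E
```

```text
time_s: 29.42
eef_pos: [0.6561, -0.1323, 0.1051]
tool_rot: [-0.0, -3.141, -0.0]
ft_force: [0.2, -0.5, -0.5]
opening: 0.611
grip_force: 0.0
time_s: 29.83
eef_pos: [0.6596, -0.1333, 0.2534]
tool_rot: [0.0, 3.13, -0.006]
ft_force: [1.0, -0.6, 0.1]
opening: 0.61
grip_force: 0.0
time_s: 30.25
eef_pos: [0.5049, -0.2741, 0.2448]
tool_rot: [-0.001, -3.142, 0.001]
ft_force: [-0.5, -1.0, 0.6]
opening: 0.608
grip_force: 0.0
time_s: 30.67
eef_pos: [0.4336, -0.4149, 0.2453]
tool_rot: [-0.006, -3.141, 0.001]
ft_force: [0.5, 0.8, 0.2]
opening: 0.603
grip_force: 0.0
```

View pics/fin.png

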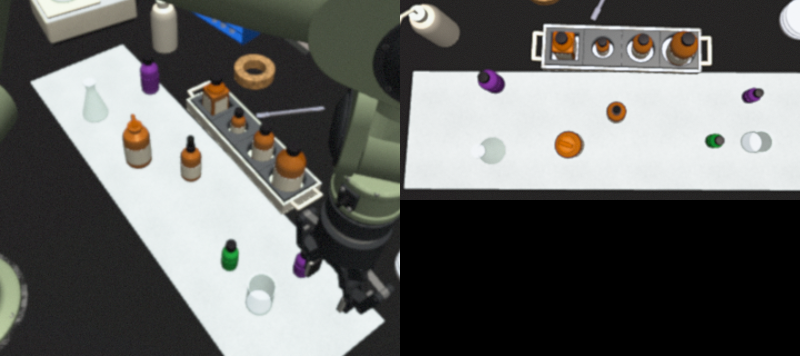

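All four bottles stand upright in their own pockets: square, small, medium, large from left to right. The dropper, the stoppered bottle and the others are standing untouched. Handing in.

```bash
python3 -m jog '[[0,0,0,0,0,0,52],[0,0,0,0,0,0,52]]'; python3 -c "
from station import robot
print(robot.finish_job())"
```

```text
time_s: 30.93
eef_pos: [0.4361, -0.4115, 0.2449]
tool_rot: [0.0, -3.141, -0.002]
ft_force: [0.2, -0.4, 0.1]
opening: 0.61
grip_force: 0.0
the job is handed in; nothing more can be done
None
```

The job is handed in at about 31 s: all four amber screw-capped bottles stand upright on the floors of their own pockets, and the dropper and glass-stoppered bottles were left standing where they were.

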